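# Test a silver round in the metal tester

## Task

Seat the thick silver round fully home and flat in the round cavity of the metal tester and let go of it. Then take the probe out of its stand and, holding it, rest its tip for about half a second first on the raised brass reference pad and then on the middle of the seated round. Finally hang the probe back upright in its stand, collar on the rim, leaving the round seated and the other things on the table where they are.

Things in the scene. Friction and masses are not known exactly. Their poses are not given: they have to be found in the camera images.
- round: The silver round: a plain bare-metal disc, 44 mm in diameter and 12 mm thick, lying flat on the table. Origin at the centre of its underside, z up.
- tester: The metal tester: a fixed grey block 130 mm (x) by 200 mm (y), top face 20 mm up. Origin at the centre of its underside, z up. In its top: a round cavity (x -22, y -50 mm), a square cavity 41 mm wide (x -22, y +30), both 5 mm deep, and a raised brass reference pad (x -22, y +80). A black display ridge 15 mm above the top face covers x +24 to +60 mm.
- round_cavity (a point): Centre of the floor of the tester's round cavity: 47 mm in diameter, 5 mm deep with a small chamfer, floor 15 mm above the table. The seated round's origin comes here, and the round then stands 7 mm proud of the top face. Axes as the tester's.
- reference_pad (a point): Centre of the top of the brass reference pad: a round pad 20 mm in diameter, raised 3 mm above the tester's top face (23 mm above the table).
- probe: The probe, hanging upright in its stand, 95 mm long. Origin at its tip, its z axis points up along the probe. From the tip up: a steel shaft 6 to 8 mm in diameter up to z = 45 mm, a black collar 26 mm in diameter from z = 45 to 50 mm, a black handle 18 mm in diameter from z = 50 to 95 mm (grip here).
- stand: The probe's stand: a grey plastic block 60 by 60 mm, 55 mm high, fixed, with an upright blind hole 14 mm in diameter and 52 mm deep in the middle of its top. Origin at the centre of its underside.
- stand_mouth (a point): Centre of the mouth of the stand's hole, 55 mm above the table. The probe hangs with the underside of its collar on the rim here, tip 45 mm below.
- square_bar: Bystander: a square silver bar, 38 by 38 mm, 12 mm thick, lying flat beside the round (either one may be the nearer). Origin at the centre of its underside.
- spice_jar: Bystander: glass spice jar with a steel cap, 44 mm in diameter, 85 mm high. Origin at the centre of its underside.
- pill_organizer: Bystander: white plastic pill organizer, 35 mm (x) by 155 mm (y), 22 mm high. Origin at the centre of its underside.
- egg_cup: Bystander: wooden egg cup, 48 mm in diameter, 56 mm high. Origin at the centre of its underside.
- bottle_opener: Bystander: flat steel bottle opener, 143 mm long along its x, 38 mm wide, 6 mm high. Origin on its underside, in mid-length.
- ring_dish: Bystander: shallow white ceramic ring dish, 90 mm in diameter, 20 mm high. Origin at the centre of its underside.
There are look-alikes about, which are no part of the job. There is more than one size of the tester; the one meant has the size given above. Leave any brown look-alike of the round alone.

How it is judged:
By the outcome, as a careful person would: the job done as asked, in the order asked, and still so for the second after the job is handed in, with the robot touching nothing.
It also fails if it takes over 61 s, if anything falls off the work surface, if the arm or the gripper's body presses on something with over 40 N, if the wrist force passes 120 N, or if a joint passes its speed limit or range.

## Robot

A 6-joint arm with a two-finger parallel gripper is mounted at the origin on the work surface. World frame = base frame: x ahead of the robot, y to its left, z up, the work surface at z = 0. Lengths are in m, angles in degrees, forces in N, time in s.
With the tool pointing down it reaches from about 0.35 to 0.725 m from the base axis. Payload 6 kg.
Tool frame: the origin (TCP) lies midway between the tips of the shut fingers; the grasp point (between the pads) lies 19 mm behind it; z points along the fingers, y is the line along which they close (so a half turn about z gives the same grasp; the last joint's range is limited). The gripper opens to 85 mm and grips with 20 to 120 N. Pads are 22 mm wide; open, the fingers measure 114 mm over their backs; the gripper's body (76 mm by 85 mm) begins 54 mm behind the grasp point. The pads swing forward as they close: fully open they stand 13 mm farther back than shut.
Start: joints at [88.276, 2.303, 4.859, 0, -92.561, -19.12], TCP at [0.213, 0.561, 0.231] pointing down, gripper open.
Joint ranges: [-146.85, 146.85], [-73.84, 115.35], [-62.03, 85.46], [-188.31, 113.3], [-161.28, -10.13], [-171.36, 171.36]. Speed limits (degrees/s): [147.25, 147.25, 172.46, 180, 180, 180].

## Interface

Orientations are given as [roll, pitch, yaw] about the fixed x, y, z axes, in that order (R = Rz(yaw) Ry(pitch) Rx(roll)).
In Python, from station import * gives the robot as it stands.
- The arm moves only by the shell command python3 -m jog 'ROWS' [FORCE]. ROWS is JSON, a list of rows, each a list of 5 numbers: the shift along the tool's x, y, z in cm, then the turn about the tool's z in rad, then the gripper command: -1 is fully open, 1 is shut, values between are in proportion. In form: [[tx, ty, tz, turn, jaw], ...]. A call has 1 to 8 rows; each row is the pose to reach, as a shift and turn from the pose commanded when the call began, along the tool's axes at that moment; what a row does not reach only later rows make up. A row lasts 1/12 s, in which the tool goes at most 41.7 mm and 7.16 degrees, less where a joint would pass 70% of its speed; a pose out of reach is approached as far as the arm can. A call with a gripper value outside its range is refused whole. The fingers move at their own pace and stop on an object; FORCE is the grip in N (left out, the last holds). Time passes only in rows, so rows that repeat a pose let the fingers close. It gives the time, the measured TCP pose, the force, the opening and the grip force at its end, in the units of the state.
- sense(): the state, without advancing time (a new reading comes with each control period).
- get_image(name): name is "scene" or "side" or "wrist"; returns a dict with "frame" (480x640x3 uint8, blue, green, red), "fx", "fy", "cx", "cy" (pixels), "k1" (the pictures are not rectified: a ray, as slopes to the right and down, at radius r is drawn at 1 + k1 r^2 times it, then the intrinsics apply), "world_from_camera" (4x4, takes a point from camera to world coordinates). Camera axes: x right, y down, z forward; pixel columns grow to the right and rows downward; lengths in m; the calibration is good to about 2 mm. A picture is of the moment at which its call begins. There is no depth.
- sign_off(): hands the job in; it is judged then, once.
The state is a dict: "clock": time; "q": joint angles; "qvel": joint speeds; "effort": joint torques, N m; "eef_pos": TCP position; "orientation": TCP orientation; "wrist_force": force on the tool from outside, world axes, zero at the start; "torque": the same for the moment, N m; "opening": opening from 0.0 (shut) to 1.0 (fully open); "grasp_force": force on a finger pad.
Only numpy, scipy, OpenCV 4.12 (cv2) and the standard library are available. Lean on these libraries where they do the work, as an engineer would, in place of code of your own. Each camera call takes 0.05 s, during which the arm holds its last target. There are 200 camera calls.

## Working session

There is one attempt and no reset: what is moved stays moved. The work goes in short steps, Python scripts to look and compute and a shell command to move; the robot and the scene stay as the last step left them, time stands still between calls to the robot, and variables do not carry over. Pictures are saved under pics/ and viewed, at most 10 in all, crops included, and the job is handed in when it is done.

```bash
ls; mkdir -p pics
cat > h.py <<'E'
from station import *
import numpy as np, cv2
from scipy.spatial.transform import Rotation as R
def snap(cam,name):
    im=get_image(cam); cv2.imwrite(f'pics/{name}.png',im['frame']); np.save(f'pics/{name}.npy',{k:v for k,v in im.items()},allow_pickle=True); return im
def load(name): return np.load(f'pics/{name}.npy',allow_pickle=True).item()
def D(im): return np.array([[im['fx'],0,im['cx']],[0,im['fy'],im['cy']],[0,0,1]]),np.array([im['k1'],0,0,0,0.])
def world(im,px,z):
    K,d=D(im); n=cv2.undistortPoints(np.array(px,float).reshape(-1,1,2),K,d).reshape(-1,2)
    T=np.array(im['world_from_camera']); o=T[:3,3]; r=np.c_[n,np.ones(len(n))]@T[:3,:3].T
    return o+r*((z-o[2])/r[:,2])[:,None]
def pix(im,P):
    K,d=D(im); T=np.linalg.inv(im['world_from_camera'])
    return cv2.projectPoints(np.array(P,float).reshape(-1,1,3),cv2.Rodrigues(T[:3,:3])[0],T[:3,3],K,d)[0].reshape(-1,2)
def delta(target,yaw=None):
    "shift in tool axes, cm, to bring TCP from now to target"
    s=sense(); r=R.from_euler('xyz',s['orientation'],degrees=True)
    return np.round(r.inv().apply(np.array(target)-s['eef_pos'])*100,2)
E
python3 - <<'E'
from h import *
for c in('scene','side','wrist'):
    im=snap(c,c+'0'); print(c,np.round(np.array(im['world_from_camera']),3).tolist(),im['fx'],im['k1'])
print(sense())
E
```

```text
pics
scene [[0.017, 0.657, -0.754, 1.315], [1.0, -0.001, 0.022, -0.048], [0.014, -0.754, -0.657, 0.748], [0.0, 0.0, 0.0, 1.0]] 539.4384131882612 0.036512075055865977
side [[0.998, -0.041, 0.044, 0.472], [-0.06, -0.675, 0.736, -0.86], [-0.0, -0.737, -0.676, 0.842], [0.0, 0.0, 0.0, 1.0]] 595.695952602711 -0.02232707734845413
wrist [[-0.356, -0.897, -0.262, 0.28], [-0.934, 0.342, 0.098, 0.535], [0.002, 0.279, -0.96, 0.373], [0.0, 0.0, 0.0, 1.0]] 331.88495798316154 0.00626801890088093
{'clock': 0.15, 'q': array([ 8.82759392e+01,  2.33146425e+00,  4.81483839e+00, -1.91443783e-02,
       -9.25608652e+01, -1.91218631e+01]), 'qvel': array([ 0.01936448, -0.06262653,  0.14261767,  0.06538935, -0.01553247,
        0.11403992]), 'effort': array([-2.09492508e-03, -3.68616986e+01,  3.47692323e+01,  6.93615943e+00,
       -4.36720817e-03,  2.86463653e-07]), 'eef_pos': array([0.21334458, 0.56051914, 0.23049558]), 'orientation': array([ 1.79920519e+02, -7.31328060e-03, -2.08450764e+01]), 'wrist_force': array([0.36993039, 0.28265298, 0.09615758]), 'torque': array([-0.00426468,  0.01218973, -0.03638994]), 'grasp_force': 0.0, 'opening': 1.0028533715193209}
```

View pics/scene0.png

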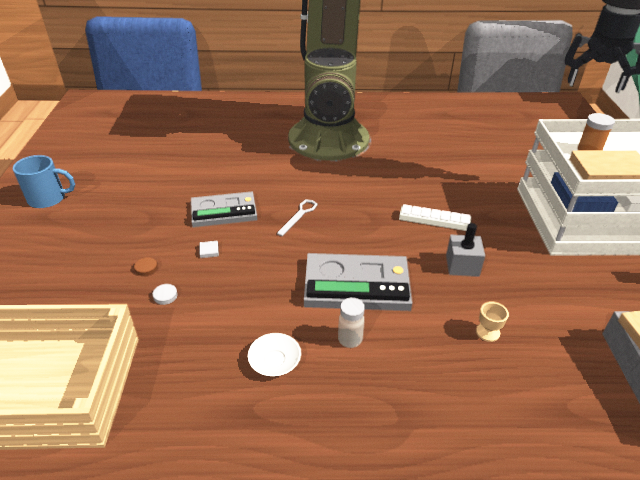

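View pics/side0.png

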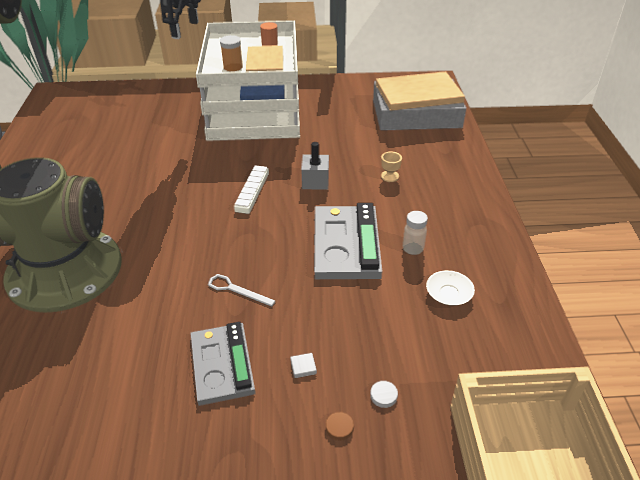

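The scene view shows the candidates for the round: silver disc (165,294), brown disc (146,266, a look-alike to leave alone) and square bar (209,249). Candidates for the tester are the larger block (358,280) and the smaller one (224,209). Stand and probe are at (466,250). In the side view, the silver disc is at (384,393), the large tester at (347,242) and the stand at (315,172). I choose the silver disc and the large tester, and check that with sizes and one crop.

Run:
```python
from h import *
a=load('scene0'); b=load('side0')
c1=cv2.resize(a['frame'][240:315,125:225],None,fx=4,fy=4,interpolation=2)
c2=cv2.resize(a['frame'][240:315,295:420],None,fx=3.2,fy=4,interpolation=2)
c3=cv2.resize(b['frame'][345:445,280:413],None,fx=3,fy=3,interpolation=2)
c4=cv2.resize(b['frame'][195:295,300:433],None,fx=3,fy=3,interpolation=2)
cv2.imwrite('pics/crop.png',np.vstack([np.hstack([c1,c2]),np.hstack([c3,c4])[:,:800] if c3.shape[1]*2>=800 else np.pad(np.hstack([c3,c4]),((0,0),(0,800-2*c3.shape[1]),(0,0)))]))
print('round',world(a,[[165,292.5]],.012),world(b,[[384,391]],.012))
print('cavity',world(a,[[332,269]],.02),world(b,[[336,253]],.02))
print('pad',world(a,[[398.5,270.5]],.023),world(b,[[335,211.5]],.023))
print('small: cav/pad',world(a,[[207,205],[249,199]],.02))
print('stand/probe',world(a,[[472,227]],.1),world(b,[[315,144]],.1))
print('square',world(a,[[209,247]],.012),'jar',world(a,[[351,306]],.085),'egg',world(a,[[492,313]],.056),'dish',world(a,[[275,353]],.02))
```

```text
round [[ 0.60033278 -0.32179256  0.012     ]] [[ 0.59717773 -0.32368458  0.012     ]]
cavity [[ 0.54568551 -0.00669997  0.02      ]] [[ 0.54219534 -0.00629173  0.02      ]]
pad [[0.55340296 0.12284001 0.023     ]] [[0.54901975 0.11880112 0.023     ]]
small: cav/pad [[ 0.3364955  -0.28050597  0.02      ]
 [ 0.31339498 -0.18884429  0.02      ]]
stand/probe [[0.51384619 0.26043783 0.1       ]] [[0.51378309 0.26403085 0.1       ]]
square [[ 0.47047326 -0.25823912  0.012     ]] jar [[0.70385059 0.01849774 0.085     ]] egg [[0.69393509 0.26247002 0.056     ]] dish [[ 0.74938096 -0.10815906  0.02      ]]
```

View pics/crop.png

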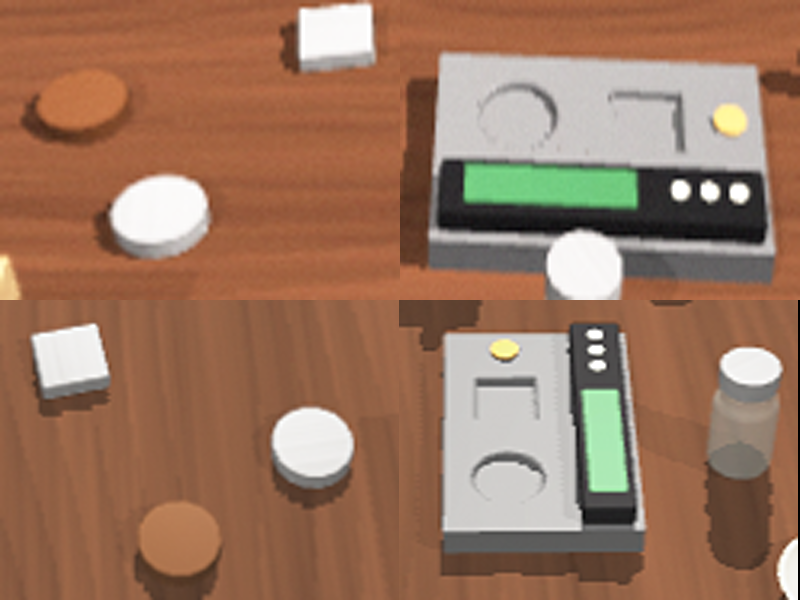

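The crop confirms a bare silver disc (round), a brown disc and a square bar. The large tester's cavity-to-pad distance is 0.130 m, which matches the description; the small one's is about 0.094 m. Next I check clearances.

Run:
```python
from h import *
a=load('scene0'); b=load('side0')
print('brown',world(a,[[146,265]],.01),world(b,[[340,424]],.01))
print('rack base scene',world(a,[[550,250],[522,190]],0),'side',world(b,[[205,137],[298,137]],0))
from itertools import product
# rack top front-left corner (robot-near): side (200,75),(297,78) ; scene (556,153)?,(540,122)
for z in(.1,.15,.2): print(z,world(b,[[200,82],[297,82]],z).round(3).tolist(),world(a,[[556,153],[538,122]],z).round(3).tolist())
print('basket',[ (z,world(a,[[128,308]],z).round(3).tolist(),world(b,[[460,376]],z).round(3).tolist()) for z in(.05,.08,.1)])
t=np.array([.59,-.31,.2]);print(delta(t))
```

```text
brown [[ 0.52237784 -0.37512613  0.01      ]] [[ 0.52183983 -0.3771831   0.01      ]]
rack base scene [[0.46726388 0.45444856 0.        ]
 [0.24883809 0.4603358  0.        ]] side [[0.23780137 0.46544821 0.        ]
 [0.47720951 0.45055799 0.        ]]
0.1 [[0.229, 0.571, 0.1], [0.48, 0.555, 0.1]] [[0.245, 0.513, 0.1], [0.098, 0.518, 0.1]]
0.15 [[0.245, 0.475, 0.15], [0.48, 0.46, 0.15]] [[0.328, 0.47, 0.15], [0.192, 0.475, 0.15]]
0.2 [[0.262, 0.378, 0.2], [0.479, 0.365, 0.2]] [[0.41, 0.426, 0.2], [0.286, 0.431, 0.2]]
basket [(0.05, [[0.674, -0.363, 0.05]], [[0.715, -0.328, 0.05]]), (0.08, [[0.701, -0.35, 0.08]], [[0.705, -0.349, 0.08]]), (0.1, [[0.72, -0.341, 0.1]], [[0.699, -0.362, 0.1]])]
[66.18 67.95  3.15]
```

```bash
python3 -m jog '[[0,0,-4,0,-1],[0,0,-8,0,-1],[10,10,-9,-0.1,-1],[66,68,-9,-0.3,-1],[66,68,-9,-0.3,-1],[66,68,-9,-0.3,-1],[66,68,-9,-0.3,-1],[66,68,-9,-0.3,-1]]'; python3 -c "
from h import *
print(delta([.59,-.32,.2]),sense()['q'])"
```

```text
clock: 0.82
eef_pos: [0.313, 0.3295, 0.3157]
orientation: [-180.0, 0.0, -3.6]
wrist_force: [1.8, 0.4, 0.8]
opening: 0.999
grasp_force: 0.0
[31.74 63.08 11.56] [ 7.20907170e+01 -1.84147538e+01 -4.86017932e+00 -5.87725318e-03
 -1.03547414e+02  1.42947940e+01]
```

```bash
python3 -m jog '[[31,62,8,0,-1],[31,62,8,0,-1],[31,62,8,0,-1],[31,62,8,0,-1],[31,62,8,0,-1],[31,62,8,0,-1],[31,62,8,0,-1],[31,62,8,0,-1]]'; python3 -c "
from h import *
print(delta([.59,-.32,.2]),sense()['q'])"
```

```text
clock: 1.48
eef_pos: [0.4418, 0.0243, 0.2776]
orientation: [-180.0, -0.0, -3.6]
wrist_force: [1.0, 2.1, 0.2]
opening: 1.002
grasp_force: 0.0
[16.97 33.43  7.75] [ 2.95123146e+01 -2.14799772e+01 -1.12004968e+01 -6.17847742e-03
 -1.00226912e+02  5.68536038e+01]
```

```bash
python3 -m jog '[[17,33.5,8,0,-1],[17,33.5,8,0,-1],[17,33.5,8,0,-1],[17,33.5,8,0,-1],[17,33.5,8,0,-1],[17,33.5,8,0,-1],[17,33.5,8,0,-1],[17,33.5,8,0,-1]]'; python3 -m jog '[[2,4,0.5,0,-1],[2,4,0.5,0,-1],[2,4,0.5,0,-1],[2,4,0.5,0,-1]]'
python3 - <<'E'
from h import *
im=snap('wrist','w1'); s=sense(); print(s['eef_pos'],s['q'])
print('round px',pix(im,[[.599,-.3225,.012]]), 'tip',pix(im,[s['eef_pos']]))
E
```

```text
clock: 2.15
eef_pos: [0.5706, -0.2753, 0.2073]
orientation: [-180.0, 0.0, -3.7]
wrist_force: [0.4, 0.5, 1.4]
opening: 0.999
grasp_force: 0.0
clock: 2.48
eef_pos: [0.5875, -0.3145, 0.2025]
orientation: [-180.0, 0.1, -3.7]
wrist_force: [0.9, -0.4, -0.5]
opening: 1.004
grasp_force: 0.0
[ 0.58773298 -0.31385533  0.20377615] [-1.09437339e+01  1.22815214e+01  1.28934302e+01  1.14784648e-02
 -9.05796280e+01  9.73078021e+01]
round px [[326.4487755  205.58655902]] tip [[317.50401892 303.06403949]]
```

View pics/w1.png

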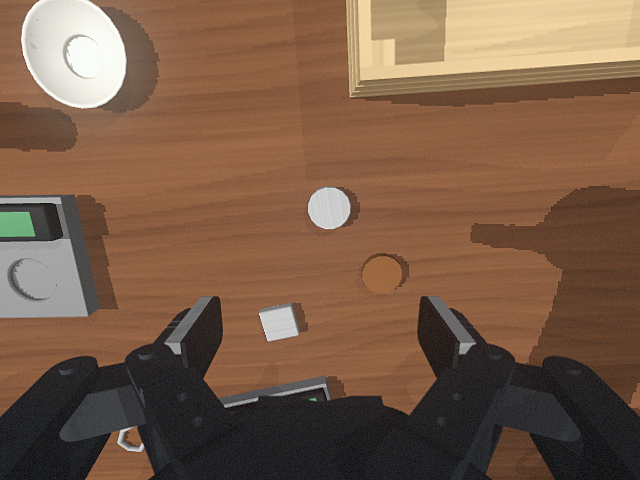

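The wrist view shows the silver round at (329,208), brown disc (382,273), square bar (280,322), basket at top right and the big tester's round cavity at (36,279). The path down is clear.

Run:
```python
from h import *
im=load('w1'); f=im['frame'].astype(int)
m=((f.min(2)>150)&(f.max(2)-f.min(2)<40)).astype(np.uint8); n,l,st,c=cv2.connectedComponentsWithStats(m)
i=l[208,329]; print(st[i],c[i]); w=world(im,[c[i]],.012)[0]; print('round',w)
print('to z',delta([w[0],w[1],.06]),delta([w[0],w[1],0.0]))
e=world(im,[[st[i][0],c[i][1]],[st[i][0]+st[i][2],c[i][1]]],.012); print(np.linalg.norm(e[0]-e[1]))
```

```text
[ 308  187   42   42 1386] [328.55699856 207.74025974]
round [ 0.59665946 -0.32450329  0.012     ]
to z [ 0.95  1.   14.38] [ 0.95  1.   20.38]
0.04259474342739021
```

```bash
python3 -m jog '[[1,1.1,4,0,-1],[1,1.1,8,0,-0.5],[1,1.1,12,0,-0.5],[1,1.1,15,0,-0.5],[1,1.1,17,0,-0.5],[1,1.1,17,0,-0.5],[1,1.1,17,0,-0.5]]' 40
python3 - <<'E'
from h import *
s=sense(); print(s['eef_pos'],delta([.597,-.3235,.004]))
im=snap('wrist','w2'); f=im['frame'].astype(int)
E
```

```text
clock: 3.12
eef_pos: [0.5971, -0.3249, 0.0344]
orientation: [180.0, -0.0, -3.6]
wrist_force: [-0.6, 1.1, 1.9]
opening: 0.749
grasp_force: 0.0
[ 0.5971097  -0.32490541  0.03436823] [-0.02 -0.14  3.04]
```

View pics/w2.png

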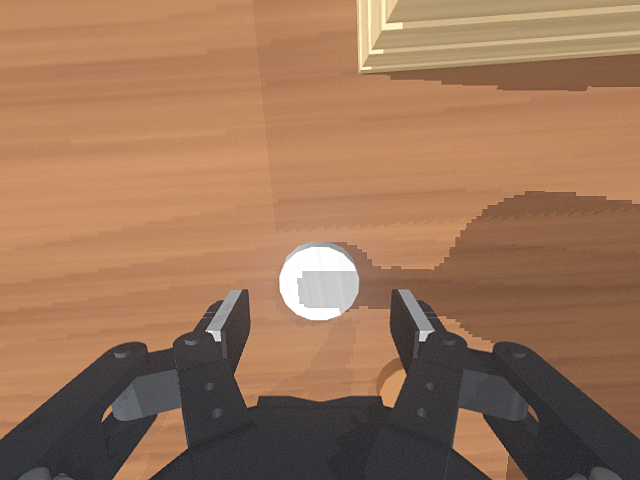

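The round is at (319,281), centred between the fingers, and nothing is in the way. Now descend to z≈4 mm.

```bash
python3 -c "
from h import *
print(world(load('w2'),[[319,281]],.012))"; python3 -m jog '[[0,0,1.5,0,-0.5],[0,0,2.7,0,-0.5],[0,0,3,0,-0.5],[0,0,3,0,-0.5]]' 40
```

```text
[[ 0.59833469 -0.32503353  0.012     ]]
clock: 3.5
eef_pos: [0.5968, -0.3257, 0.0031]
orientation: [-180.0, 0.0, -3.6]
wrist_force: [0.5, -0.7, -0.5]
opening: 0.749
grasp_force: 0.0
```

```bash
python3 -m jog '[[0.1,0,0,0,0.2],[0.1,0,0,0,0.2],[0.1,0,0,0,0.2],[0.1,0,0,0,0.2],[0.1,0,0,0,0.2],[0.1,0,0,0,0.2]]' 40
```

```text
clock: 4.0
eef_pos: [0.599, -0.3264, 0.005]
orientation: [179.9, -0.1, -3.6]
wrist_force: [-0.1, 1.0, 5.1]
opening: 0.482
grasp_force: 40.8
```

```bash
python3 -m jog '[[0,0,-3,0,0.2],[0,0,-7,0,0.2],[-12,-31,-8,0,0.2],[-12,-31,-8,0,0.2],[-12,-31,-8,0,0.2],[-12,-31,-8,0,0.2],[-12,-31,-8,0,0.2],[-12,-31,-8,0,0.2]]' 40;  python3 -m jog '[[-4,-11,0,0,0.2],[-4,-11,0,0,0.2],[-4,-11,0,0,0.2],[-4,-11,0,0,0.2],[-4,-11,0,0,0.2]]' 40
python3 - <<'E'
from h import *
im=snap('wrist','w3'); print(delta([.50,-.0065,.085]),world(load('w1'),[[36,279]],.02))
E
```

```text
clock: 4.67
eef_pos: [0.5214, -0.0861, 0.0799]
orientation: [-180.0, 0.1, -3.7]
wrist_force: [1.8, 0.7, -0.9]
opening: 0.483
grasp_force: 41.2
clock: 5.08
eef_pos: [0.4893, 0.0262, 0.0804]
orientation: [-180.0, 0.0, -3.5]
wrist_force: [-0.1, -0.1, -1.3]
opening: 0.486
grasp_force: 41.3
[ 1.23  3.09 -0.46] [[ 0.5423839  -0.01369515  0.02      ]]
```

View pics/w3.png

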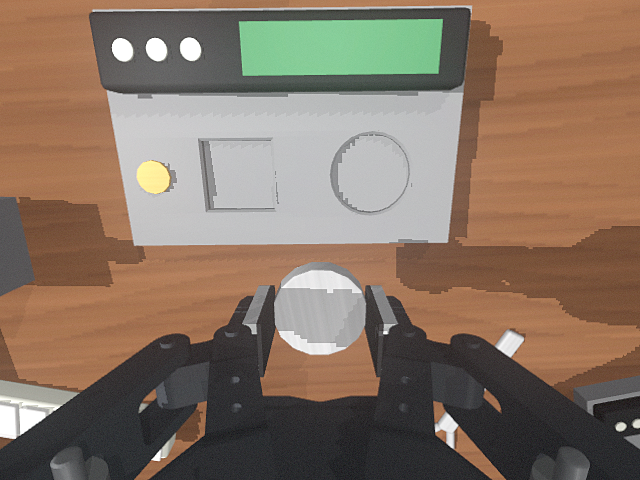

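The picture shows the cavity rim centred near (371,173), the pad at (153,177) and the held round at (320,310). I compute both in the same camera frame.

Run:
```python
from h import *
from scipy.optimize import least_squares
im=load('w3'); t=np.linspace(0,2*np.pi,721); s=sense()
def fit(r,z,box,x0):
    def res(c):
        p=pix(im,np.c_[c[0]+r*np.cos(t),c[1]+r*np.sin(t),np.full(t.size,z)])
        v=[p[:,0].min(),p[:,0].max(),p[:,1].min(),p[:,1].max()]
        return [a-b for a,b in zip(v,box) if b is not None]
    o=least_squares(res,x0); return o.x,o.fun.round(1)
c,e=fit(.0238,.02,[331,410,131.5,214],[.54,0]); print('cavity',c,e)
zt=s['eef_pos'][2]+.007
for z in (zt,zt+.002): print('round',fit(.022,z,[275,366,None,354],[.5,.02]))
print('tcp',s['eef_pos'])
p=world(im,[[153,177]],.023)[0,:2]; print('pad',p,np.linalg.norm(p-c), np.degrees(np.arctan2(*(p-c)[::-1]))-90)
# square cavity corners & front edge for yaw
q=world(im,[[134,245],[449,242]],.02); print(q,np.degrees(np.arctan2(*(q[0]-q[1])[1::-1]))-90)
```

```text
cavity [ 0.54162794 -0.00786852] [-0.2  0.2  0.8 -0.9]
round (array([0.48772909, 0.02553903]), array([-3.2,  3.2,  0.3]))
round (array([0.48908466, 0.02546235]), array([-3.9,  3.9,  0.4]))
tcp [0.48959687 0.02506131 0.08043804]
pad [0.54793818 0.12113836] 0.1291611212777189 -2.8003327182661195
[[ 0.50622492  0.1432676   0.02      ]
 [ 0.496086   -0.05694927  0.02      ]] -2.898965846492146
```

```bash
python3 -m jog '[[3,1.5,0,0,0.2],[5.45,3,1,0,0.2],[5.45,3,3,0,0.2],[5.45,3,4.5,0,0.2],[5.45,3,5.0,0,0.2],[5.45,3,5.0,0,0.2],[5.45,3,5.0,0,0.2]]' 40
python3 - <<'E'
from h import *
w=snap('wrist','w4');a=snap('scene','scene4');b=snap('side','side4')
W=cv2.resize(w['frame'][190:390,220:420],None,fx=2,fy=2,interpolation=2)
A=cv2.resize(a['frame'][240:300,300:360],(400,400),interpolation=2)
B=cv2.resize(b['frame'][220:290,300:370],(400,400),interpolation=2)
cv2.imwrite('pics/c4.png',np.hstack([W,B]))
print(sense()['eef_pos'])
E
```

```text
clock: 5.72
eef_pos: [0.5426, -0.0097, 0.0311]
orientation: [180.0, -0.0, -3.7]
wrist_force: [0.4, -0.2, -2.1]
opening: 0.485
grasp_force: 41.3
[ 0.54322696 -0.00877044  0.03225772]
```

View pics/c4.png

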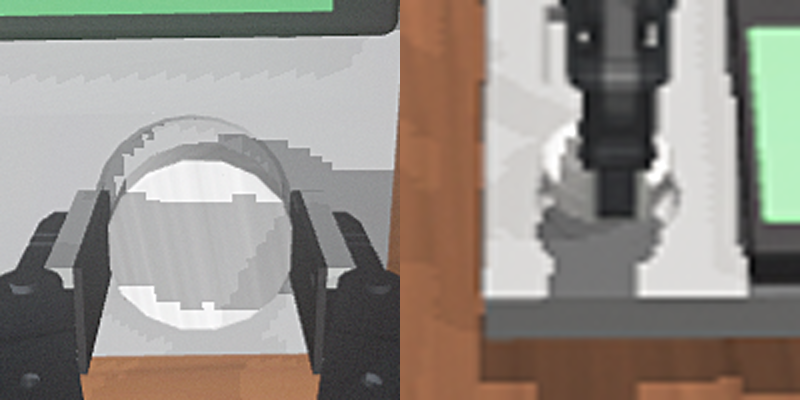

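The left crop shows the cavity rim apex at full-image (317,248), and the held round's top face from row 269 to 355, columns 273 to 366. I compare the two.

Run:
```python
from h import *
from scipy.optimize import least_squares
im=load('w4'); t=np.linspace(0,2*np.pi,721); s=sense()
def P(c,r,z): return pix(im,np.c_[c[0]+r*np.cos(t),c[1]+r*np.sin(t),np.full(t.size,z)])
zt=s['eef_pos'][2]-.0045+.012
for z in(zt-.002,zt,zt+.002):
    p=None
    o=least_squares(lambda c:[P(c,.022,z)[:,1].min()-269,P(c,.022,z)[:,1].max()-355],[.54,-.01]); p=P(o.x,.022,z); print(z,o.x,o.fun,p[:,0].min(),p[:,0].max())
o=P([.5416,-.0079],.0238,.02); print('pred rim apex',o[o[:,1].argmin()],o[:,0].min(),o[:,0].max())
for row in (255,265,275): 
    k=o[np.abs(o[:,1]-row)<.5]; print(row,k[:,0].min(),k[:,0].max())
print(s['eef_pos'])
# image edges along rows near
g=im['frame'].mean(2)
for row in(252,258,264): print(row,np.round(g[row,265:372]).astype(int).tolist())
print('col317',g[235:275,317].astype(int).tolist())
```

```text
0.03775771560666882 [ 0.53937968 -0.02072877] [-0.6002038   0.70514111] 295.115155295675 392.0850344391867
0.03975771560666882 [ 0.5404216  -0.02063564] [-1.19364481  1.40570214] 294.39453844667355 392.80902699858933
0.04175771560666882 [ 0.5414618  -0.02055084] [-1.8031821   2.12877607] 293.67131846405834 393.57405967072344
pred rim apex [315.11973631 249.16008167] 268.25548904621934 362.68927412900746
255 291.1106451848389 339.5949351259125
265 278.4328399818181 352.07078363840895
275 272.0130698125061 358.81927552287675
[ 0.54322696 -0.00877044  0.03225772]
252 [198, 199, 198, 198, 197, 200, 200, 200, 196, 198, 198, 199, 198, 198, 199, 200, 198, 197, 197, 198, 197, 198, 195, 198, 198, 200, 202, 206, 194, 183, 160, 155, 149, 153, 141, 140, 127, 187, 193, 190, 188, 188, 199, 201, 191, 188, 188, 188, 190, 187, 189, 188, 189, 189, 191, 193, 190, 189, 190, 190, 189, 189, 191, 193, 191, 190, 193, 188, 183, 173, 177, 177, 177, 183, 192, 200, 198, 199, 200, 198, 199, 199, 200, 198, 199, 199, 196, 199, 200, 198, 198, 198, 196, 199, 198, 198, 199, 197, 198, 199, 199, 197, 198, 198, 200, 197
[... 594 characters left out ...]
8, 195, 200, 203, 204, 155, 146, 148, 148, 152, 148, 148, 147, 144, 204, 204, 204, 204, 201, 201, 199, 198, 199, 198, 197, 200, 199, 199, 203, 202, 205, 184, 182, 162, 154, 158, 157, 157, 158, 154, 158, 151, 149, 154, 146, 150, 149, 148, 147, 150, 146, 145, 139, 141, 138, 138, 133, 135, 135, 133, 133, 150, 146, 147, 151, 152, 151, 151, 138, 141, 140, 138, 142, 140, 142, 141, 140, 142, 133, 128, 124, 137, 148, 153, 153, 150, 146, 151, 151, 147, 144, 149, 151, 148, 146, 148, 151, 146, 145]
col317 [203, 200, 200, 199, 200, 201, 199, 199, 200, 199, 201, 201, 182, 166, 150, 191, 189, 189, 202, 200, 201, 197, 199, 196, 199, 200, 206, 150, 149, 145, 148, 152, 156, 144, 154, 210, 238, 234, 233, 234]
```

Run:
```python
from h import *
from scipy.optimize import least_squares
im=load('w4'); t=np.linspace(0,2*np.pi,1441)
def P(c,r,z): return pix(im,np.c_[c[0]+r*np.cos(t),c[1]+r*np.sin(t),np.full(t.size,z)])
for r in(.022,None):
  def res(v):
    rr=r or v[3]; z=v[2] if r else .042
    p=P(v,rr,z);q=P(v,rr,z-.012)
    return [p[:,1].min()-269.5,p[:,1].max()-355,q[:,1].min()-261.5,(p[:,0].min()+p[:,0].max())/2-319.75]
  o=least_squares(res,[.54,-.01,.04,.022],x_scale=.01); print('round',r,o.x,o.fun.round(2))
for r in(.0235,.0243):
  def res(v):
    p=P(v,r,.02); a=p[np.abs(p[:,1]-252)<.4]; b=p[np.abs(p[:,1]-258)<.4]
    return [p[:,1].min()-247, a[:,0].min()-292.5,a[:,0].max()-339,b[:,0].min()-283.5,b[:,0].max()-345]
  o=least_squares(res,[.542,-.008],diff_step=1e-3); print('cav',r,o.x,o.fun.round(2))
```

```text
round 0.022 [ 0.53792443 -0.00980294  0.03408412  0.022     ] [ 0.5  -0.05 -0.49 -0.  ]
round None [ 0.5421611  -0.01006925  0.04051059  0.02071266] [ 0.73  0.   -0.78  0.  ]
cav 0.0235 [ 0.54300938 -0.00782124] [-0.01 -0.21 -1.3  -0.21  1.73]
cav 0.0243 [ 0.54211449 -0.00776388] [ 0.18 -0.21 -1.3  -0.46  1.99]
```

Run:
```python
from h import *
from scipy.optimize import least_squares
im=load('w2'); t=np.linspace(0,2*np.pi,1441); g=im['frame'].astype(int); 
m=(g.max(2)-g.min(2)<25)&(g.min(2)>90); 
for c in(315,320): print('col',[(r+225,g[r+225,c].tolist()) for r in range(8,30)][::1][:0], g[230:262,c].mean(1).astype(int).tolist(), g[308:330,c].mean(1).astype(int).tolist())
print('row281',g[281,270:290].mean(1).astype(int).tolist(),g[281,350:368].mean(1).astype(int).tolist())
```

```text
col [] [153, 150, 153, 155, 152, 154, 153, 155, 152, 152, 151, 168, 166, 167, 168, 163, 178, 255, 255, 252, 253, 252, 253, 254, 254, 254, 254, 255, 255, 255, 255, 255] [255, 255, 255, 255, 255, 255, 255, 255, 255, 255, 255, 255, 157, 125, 135, 133, 136, 140, 148, 151, 152, 146]
col [] [153, 155, 151, 154, 154, 156, 152, 156, 154, 153, 154, 158, 162, 165, 160, 152, 166, 247, 255, 254, 251, 252, 252, 252, 252, 252, 252, 251, 251, 250, 250, 249] [255, 255, 255, 255, 255, 255, 255, 255, 255, 255, 255, 255, 156, 125, 133, 140, 144, 144, 150, 152, 149, 145]
row281 [146, 148, 147, 140, 140, 141, 141, 137, 130, 211, 255, 255, 254, 255, 255, 251, 251, 251, 255, 255] [201, 199, 197, 198, 198, 203, 205, 203, 203, 123, 107, 108, 113, 111, 112, 104, 111, 108]
```

Run:
```python
from h import *
from scipy.optimize import least_squares
im=load('w2'); t=np.linspace(0,2*np.pi,1441)
def P(c,r,z): return pix(im,np.c_[c[0]+r*np.cos(t),c[1]+r*np.sin(t),np.full(t.size,z)])
def mk(fr,fz):
  def res(v):
    r=v[3] if fr else .022; z=v[2] if fz else .012
    p=P(v,r,z);q=P(v,r,z-.012)
    return [p[:,1].min()-246.5,p[:,1].max()-320,q[:,1].min()-241,p[:,0].min()-279.2,p[:,0].max()-359]
  o=least_squares(res,[.597,-.325,.012,.022],x_scale=.01); print(fr,fz,o.x,o.fun.round(2))
mk(0,0);mk(0,1);mk(1,0)
```

```text
0 0 [ 0.59585557 -0.32493373  0.012       0.022     ] [-0.39  1.86 -1.23 -1.08  1.08]
0 1 [ 0.59386064 -0.32480344  0.00662991  0.022     ] [ 0.25  0.18 -0.44  0.19 -0.19]
1 0 [ 0.59617034 -0.32495316  0.01074454  0.02130083] [ 0.32  0.23 -0.56  0.2  -0.2 ]
```

```bash
python3 -m jog '[[0.17,-0.19,0,0,0.2],[0.17,-0.19,0.3,0,0.2],[0.17,-0.19,0.6,0,0.2],[0.17,-0.19,0.8,0,0.2],[0.17,-0.19,0.8,0,0.2]]' 40; python3 -m jog '[[0,0,0.1,0,0.2],[0,0,0.2,0,0.2],[0,0,0.2,0,0.2]]' 40
```

```text
clock: 6.28
eef_pos: [0.5438, -0.007, 0.0219]
orientation: [180.0, 0.1, -3.6]
wrist_force: [0.4, -0.7, -1.7]
opening: 0.483
grasp_force: 41.3
clock: 6.53
eef_pos: [0.5441, -0.007, 0.0205]
orientation: [180.0, 0.0, -3.7]
wrist_force: [-0.1, -0.0, -2.0]
opening: 0.487
grasp_force: 41.3
```

```bash
python3 -m jog '[[0,0,0.1,0,0.2],[0,0,0.1,0,0.2],[0,0,0.1,0,-0.1],[0,0,0.0,0,-0.4],[0,0,0,0,-0.4],[0,0,0,0,-0.4]]' 40;  python3 -m jog '[[0,0,-2,0,-0.4],[0,0,-5,0,-0.4],[-4,0,-6,0,-0.4],[-6,0,-6,0,-0.4],[-6,0,-6,0,-0.4]]' 40
python3 - <<'E'
from h import *
w=snap('wrist','w5');b=snap('side','side5');a=snap('scene','scene5')
A=cv2.resize(a['frame'][245:305,300:420],(800,400),interpolation=2)
cv2.imwrite('pics/c5.png',np.hstack([cv2.resize(w['frame'][60:420,120:520],(500,450)),cv2.resize(b['frame'][195:285,300:360],(300,450),interpolation=2)]))
E
```

```text
clock: 7.03
eef_pos: [0.5445, -0.007, 0.0211]
orientation: [-180.0, -0.0, -3.7]
wrist_force: [-0.4, 0.1, 0.4]
opening: 0.699
grasp_force: 0.0
clock: 7.45
eef_pos: [0.4829, -0.0029, 0.0819]
orientation: [-179.9, -0.1, -3.6]
wrist_force: [0.9, 0.0, -0.5]
opening: 0.703
grasp_force: 0.0
```

View pics/c5.png

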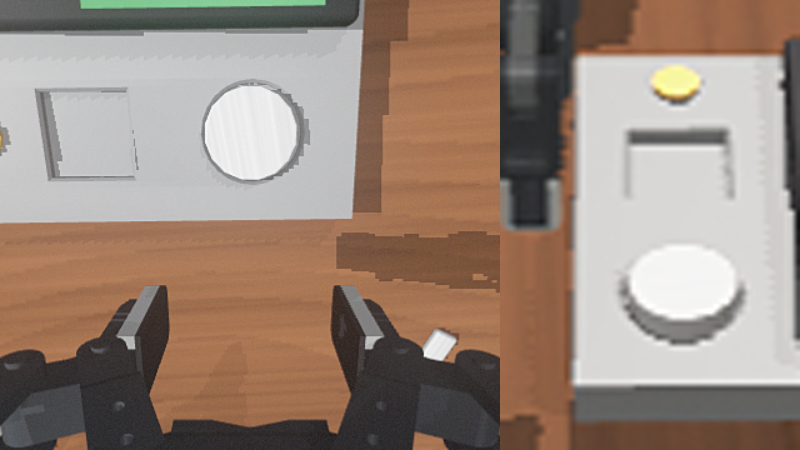

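The round sits in the cavity with an even dark gap all around (wrist crop centre about (252,132)), and the side view shows it level. Next, the probe.

```bash
python3 -m jog '[[0,0,-4,0,-0.4],[0,-3,-8,0,-0.4],[-1.5,-26.5,-12,0,-0.4],[-1.5,-26.5,-12,0,-0.4],[-1.5,-26.5,-12,0,-0.4],[-1.5,-26.5,-12,0,-0.4],[-1.5,-26.5,-12,0,-0.4],[-1.5,-26.5,-12,0,-0.4]]' 60; python3 -m jog '[[-0.3,-5.5,-0.5,0,-0.4],[-0.3,-5.5,-0.5,0,-0.4],[-0.3,-5.5,-0.5,0,-0.4],[-0.3,-5.5,-0.5,0,-0.4]]'
python3 - <<'E'
from h import *
im=snap('wrist','w6'); print(sense()['eef_pos'],pix(im,[[.5138,.262,.105],[.5138,.262,.055]]))
print('round',world(load('w5'),[[321.6,165.6]],.027))
E
```

```text
clock: 8.27
eef_pos: [0.4866, 0.2649, 0.2007]
orientation: [180.0, 0.0, -3.6]
wrist_force: [0.0, 0.2, 0.6]
opening: 0.703
grasp_force: 0.0
clock: 8.6
eef_pos: [0.4871, 0.318, 0.2044]
orientation: [179.9, 0.1, -3.6]
wrist_force: [-0.6, -0.7, -0.9]
opening: 0.707
grasp_force: 0.0
[0.48716228 0.31719668 0.20481575] [[392.79381483 202.82041455]
 [380.62531894 193.21376013]]
round [[ 0.54235399 -0.00806945  0.027     ]]
```

View pics/w6.png

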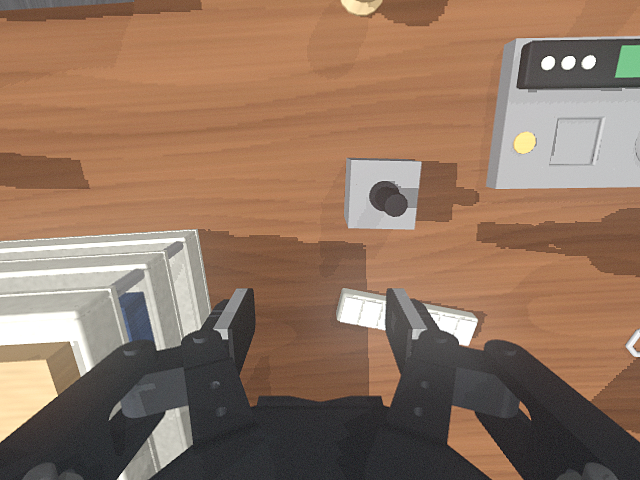

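The probe top is at (396,204) and the stand's top face is centred near (382,194). The fingers are clear of the rack.

Run:
```python
from h import *
im=load('w6')
t=world(im,[[396.5,204]],.105)[0]; s=world(im,[[347,158],[421,161],[415.5,229],[346,228]],.055)
e=s[1]-s[0]; print('top',t,'stand',s.mean(0),np.degrees(np.arctan2(e[1],e[0])))
for z in(.12,.067): print(delta([t[0]+.001,t[1],z]))
```

```text
top [0.51275229 0.25928564 0.105     ] stand [0.51211385 0.26050593 0.055     ] -95.90554010460511
[3.03 5.6  8.49]
[ 3.03  5.59 13.79]
```

```bash
python3 -m jog '[[1.5,3,0,0,-0.4],[3,5.5,1,0,-0.4],[3,5.5,5,0,-0.4],[3,5.5,8.5,0,-0.4],[3,5.5,11,0,-0.4],[3,5.5,13,0,-0.4],[3,5.5,13.7,0,-0.4],[3,5.5,13.7,0,-0.4]]' 60; python3 -m jog '[[0,0,0,0,0.2],[0,0,0,0,0.9],[0,0,0,0,0.9],[0,0,0,0,0.9],[0,0,0,0,0.9],[0,0,0,0,0.9],[0,0,0,0,0.9],[0,0,0,0,0.9]]' 60
```

```text
clock: 9.32
eef_pos: [0.5127, 0.2587, 0.0669]
orientation: [179.8, 0.1, -3.7]
wrist_force: [0.1, -0.2, -0.6]
opening: 0.699
grasp_force: 0.0
clock: 9.98
eef_pos: [0.5141, 0.2611, 0.0707]
orientation: [-179.9, -0.1, -3.6]
wrist_force: [-0.3, 0.5, 5.7]
opening: 0.191
grasp_force: 58.4
```

```bash
python3 -m jog '[[0,0,-2,0,0.9],[0,0,-5,0,0.9],[0,0,-8,0,0.9],[0,0,-9,0,0.9],[0,0,-9,0,0.9]]' 60
python3 - <<'E'
from h import *
print('pad w6',world(load('w6'),[[525,142]],.023)); s=sense(); print(s['eef_pos'],s['wrist_force'],s['opening'],delta([.548,.1215,.10]))
a=snap('scene','s7');b=snap('side','b7');w=snap('wrist','w7')
# probe in pics
p=s['eef_pos']; print(pix(a,[p]),pix(b,[p]))
pa=pix(a,[p])[0].astype(int);pb=pix(b,[p])[0].astype(int)
A=cv2.resize(a['frame'][pa[1]-70:pa[1]+80,pa[0]-65:pa[0]+65][:, :],(390,450),interpolation=2);B=cv2.resize(b['frame'][max(0,pb[1]-70):pb[1]+80,pb[0]-65:pb[0]+65],(390,450),interpolation=2)
cv2.imwrite('pics/c7.png',np.hstack([A,B]))
E
```

```text
clock: 10.4
eef_pos: [0.5145, 0.2614, 0.1627]
orientation: [-179.8, -0.3, -3.6]
wrist_force: [-0.1, -0.6, -0.5]
opening: 0.193
grasp_force: 58.5
pad w6 [[0.54806628 0.12152236 0.023     ]]
[0.51450168 0.2614083  0.16272255] [-0.08650824 -0.63880722 -0.51733548] 0.19273014555522394 [ 4.2  13.77  6.24]
[[479.3400403  200.64474993]] [[315.01127235 120.14383262]]
```

View pics/c7.png

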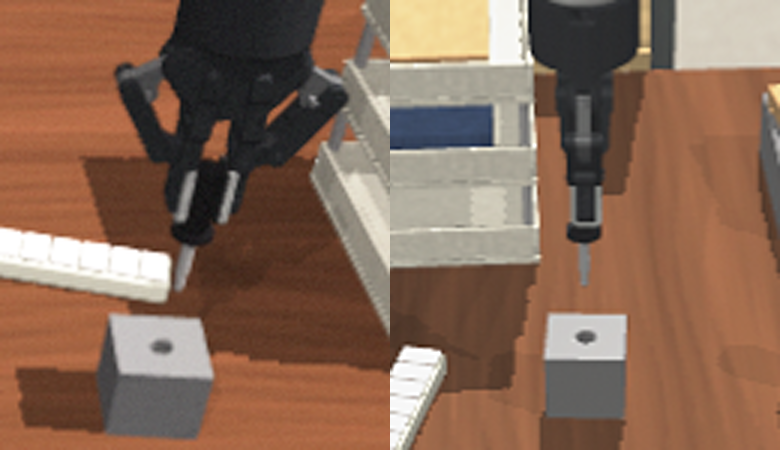

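The probe is held below the fingers, with its tip at scene pixel (474,227) and side pixel (315,145). The stand hole is clear. I've now used all 10 pictures, so from here I measure numerically.

Run:
```python
from h import *
from scipy.optimize import least_squares
a=load('s7');b=load('b7')
def tri(u,v): 
    o=least_squares(lambda X:np.r_[pix(a,[X])[0]-u,pix(b,[X])[0]-v],[.51,.26,.1],x_scale=.01); return o.x.round(4),o.fun.round(1)
print('tip',tri([474.1,226.7],[314.7,145]))
# stand hole mouth
print('hole',tri([479-65+162/3,200-70+346/3],[315-65+(586-390)/3,120-70+337/3]))
print('collar',tri([479-65+192/3,200-70+234/3],[314.7,120-70+236/3]))
```

```text
tip (array([0.5125, 0.2645, 0.0985]), array([-0.3,  0.4, -0.3, -0.6]))
hole (array([0.5135, 0.2616, 0.0527]), array([-0.1,  0.2, -0.1, -0.3]))
collar (array([0.5127, 0.2627, 0.1429]), array([-0.4,  0.7, -0.4, -0.9]))
```

```bash
python3 -m jog '[[2,5,0,0,0.9],[4.4,9,0,0,0.9],[4.4,13.65,0,0,0.9],[4.4,13.65,3,0,0.9],[4.4,13.65,5.5,0,0.9],[4.4,13.65,6.8,0,0.9],[4.4,13.65,6.8,0,0.9],[4.4,13.65,6.8,0,0.9]]' 60
python3 - <<'E'
from h import *
s=sense(); print(s['eef_pos'],s['wrist_force'])
w=snap('wrist','w8')
for c,n in(('scene','s8'),('side','b8')): 
    im=snap(c,n); f=im['frame'].astype(int)
    m=((f[...,2]>170)&(f[...,1]>150)&(f[...,0]<120)).astype(np.uint8); q=pix(im,[[.548,.1215,.023]])[0].astype(int)
    n_,l,st,ce=cv2.connectedComponentsWithStats(m[q[1]-15:q[1]+15,q[0]-15:q[0]+15]); k=1+st[1:,4].argmax(); print(c,q,st[k],ce[k]+q-15, 'world',world(im,[ce[k]+q-15],.023))
    # dark collar detection
    g=f.max(2); sub=g[q[1]-60:q[1]+5,q[0]-14:q[0]+15]
    for r in range(0,65,2): print(q[1]-60+r,''.join('#' if v<60 else '+' if v<130 else '.' for v in sub[r]))
E
```

```text
clock: 11.22
eef_pos: [0.548, 0.1215, 0.0899]
orientation: [179.9, 0.1, -3.6]
wrist_force: [-0.2, 0.1, 0.7]
opening: 0.192
grasp_force: 58.7
[0.54802035 0.121543   0.08994659] [-0.22163899  0.06093419  0.71913454]Traceback (most recent call last):
  File "<stdin>", line 7, in <module>
ValueError: attempt to get argmax of an empty sequence
```

Run:
```python
from h import *
for n in('s8','b8'): 
    im=load(n); f=im['frame']; q=pix(im,[[.548,.1215,.023]])[0].astype(int); h=cv2.cvtColor(f,cv2.COLOR_BGR2HSV)
    x0,y0=q[0]-20,q[1]-36; sub=f[y0:y0+50,x0:x0+40].astype(int)
    print(n,'origin',x0,y0)
    for r in range(50):
        print(y0+r,''.join('Y' if (v[1]-v[0]>60) else '#' if v.max()<60 else 'g' if v.max()<130 else 'o' if v.max()<190 else '.' for v in sub[r]))
```

```text
s8 origin 377 232
232 oooooooooooooog####goog##########ooog##g
233 oooooooooooooog####ooog##########oog###g
234 oooooooooooooog####oogg##########oog###o
235 oooooooooooooog###goog##########goog###o
236 oooooooooooooog###goog##########goog##go
237 oooooooooooooog###goog##########goog##go
238 oooooooooooooog###goog##########goog##go
239 oooooooooooooog###ooog##########oogg##go
240 oooooooooooooog###ooog##########oog###oo
241 oooooooooooooog###ooog#########goog##goo
242 ooooooooooooooogggooog#########goog##goo
243 ooooooooooooooooogoog##########googggooo
244 oooooooooooooooooooog##########goooooooo
245 ooooooooooooooooogggg##########ooooooooo
246 ooooooooooooooooog#############ooooooooo
247 ooooooooooooooooog#############ooooooooo
248 ooooooooooooooooog#############ooooooooo
249 ooooooooooooooooog#############ooooooooo
250 oooooooooooooooooog###########gooooooooo
251 ooooooooooooooooooog#########goooooooooo
252 oooooooooooooooooooogg#####ggooooooooooo
253 ooooooooooooooooooooogggggoooooooooooooo
254 oooooooooooooooooooooogooooooooooooooooo
255 .....o.o.o.ooooooooooooooooooooooooooooo
25
[... 910 characters left out ...]
........................oooooooo
277 ....oooo........................oooooooo
278 .....oo.........................oooooooo
279 ................................oooooooo
280 ................................oooooooo
281 ooooooooooooooooo..o............ooooooooTraceback (most recent call last):
  File "<stdin>", line 3, in <module>
  File "h.py", line 6, in load
    def load(name): return np.load(f'pics/{name}.npy',allow_pickle=True).item()
                           ~~~~~~~^^^^^^^^^^^^^^^^^^^^^^^^^^^^^^^^^^^^^^
    fid = stack.enter_context(open(os.fspath(file), "rb"))
                              ~~~~^^^^^^^^^^^^^^^^^^^^^^^
FileNotFoundError: [Errno 2] No such file or directory: 'pics/b8.npy'
```

```bash
python3 -m jog '[[0,0,0.15,0,0.9],[0,0,0.3,0,0.9],[0,0,0.4,0,0.9],[0,0,0.4,0,0.9]]' 60; python3 -m jog '[[0,0,0.1,0,0.9],[0,0,0.1,0,0.9],[0,0,0.2,0,0.9],[0,0,0.2,0,0.9]]' 60
```

```text
clock: 11.65
eef_pos: [0.5484, 0.1218, 0.0868]
orientation: [-180.0, -0.0, -3.6]
wrist_force: [0.4, -0.3, -1.4]
opening: 0.191
grasp_force: 58.7
clock: 11.98
eef_pos: [0.5484, 0.1214, 0.0846]
orientation: [180.0, 0.0, -3.7]
wrist_force: [-0.1, 1.2, -0.7]
opening: 0.193
grasp_force: 58.7
```

```bash
python3 -m jog '[[0,0,0.1,0,0.9],[0,0,0.1,0,0.9]]' 60; python3 -m jog '[[0,0,0.1,0,0.9],[0,0,0.1,0,0.9]]' 60
```

```text
clock: 12.15
eef_pos: [0.5484, 0.1214, 0.0836]
orientation: [180.0, 0.0, -3.7]
wrist_force: [-0.1, -0.6, -1.0]
opening: 0.191
grasp_force: 58.7
clock: 12.32
eef_pos: [0.5487, 0.1214, 0.0832]
orientation: [180.0, -0.0, -3.6]
wrist_force: [-0.6, -0.2, 2.1]
opening: 0.192
grasp_force: 58.7
```

```bash
python3 -m jog '[[0,0,0.05,0,0.9],[0,0,0.1,0,0.9],[0,0,0.1,0,0.9]]' 60
```

```text
clock: 12.57
eef_pos: [0.5489, 0.1214, 0.083]
orientation: [180.0, -0.1, -3.6]
wrist_force: [-1.6, -0.8, 6.9]
opening: 0.194
grasp_force: 59.0
```

Contact (6.9 N). I hold for about 0.65 s, then lift.

```bash
python3 -m jog '[[0,0,0,0,0.9],[0,0,0,0,0.9],[0,0,0,0,0.9],[0,0,0,0,0.9],[0,0,0,0,0.9],[0,0,0,0,0.9],[0,0,0,0,0.9],[0,0,0,0,0.9]]' 60
python3 - <<'E'
from h import *
d=np.array([.5424-.548,-.008-.1215]); y=np.radians(-3.6); print(d@[np.cos(y),np.sin(y)]*100,d@[np.sin(y),-np.cos(y)]*100)
E
```

```text
clock: 13.23
eef_pos: [0.5489, 0.1215, 0.083]
orientation: [-180.0, -0.1, -3.6]
wrist_force: [-1.6, -0.2, 6.2]
opening: 0.187
grasp_force: 59.0
0.2542422599847713 12.959608824082533
```

```bash
python3 -m jog '[[0,0,-1.5,0,0.9],[0,0,-3,0,0.9],[0.25,13,-3,0,0.9],[0.25,13,-3,0,0.9],[0.25,13,-3,0,0.9],[0.25,13,-3,0,0.9],[0.25,13,-1.5,0,0.9],[0.25,13,-1.2,0,0.9]]' 60; python3 -m jog '[[0,0,0.3,0,0.9],[0,0,0.5,0,0.9],[0,0,0.5,0,0.9],[0,0,0.5,0,0.9]]' 60
python3 - <<'E'
from h import *
im=snap('scene','s9'); f=im['frame'].astype(int); q=pix(im,[[.5424,-.008,.027]])[0].astype(int); x0,y0=q[0]-20,q[1]-30; print(q)
for r in range(4,44): print(y0+r,''.join('#' if v.max()<60 else 'g' if v.max()<130 else 'o' if v.max()<190 else '.' if v.max()<235 else 'W' for v in f[y0+r,x0:x0+40]))
E
```

```text
clock: 13.9
eef_pos: [0.5416, -0.0093, 0.0915]
orientation: [-180.0, 0.2, -3.8]
wrist_force: [-0.9, 0.4, -2.1]
opening: 0.191
grasp_force: 58.8
clock: 14.23
eef_pos: [0.5428, -0.008, 0.089]
orientation: [180.0, -0.0, -3.6]
wrist_force: [1.0, -0.1, -0.2]
opening: 0.196
grasp_force: 58.8
[331 265]
239 oooooooooog##goog##########ooo###goooooo
240 oooooooooog##goog##########oog###goooooo
241 ooooooooooogggoog##########oog###ooooooo
242 oooooooooooogooog##########ooggggooooooo
243 oooooooooooooooog##########ooooooooooooo
244 ooooooooooooooogg##########ooooooooooooo
245 oooooooooooooogg###########goooooooooooo
246 oooooooooooooog#############gooooooooooo
247 oooooooooooooog#############gooooooooooo
248 oooooooooooooog#############oooooooooooo
249 ooooooooooooooog###########goooooooooooo
250 oooooooooooooooog#########gooooooooooooo
251 ooooooooooooooooogg#####ggoooooooooooooo
252 ooooooooooooooooooogggoooooooooooooooooo
253 oooooooooooooooooooooooooooooooooooooooo
254 ...................oooo......ooooooooooo
255 ...................ooo...........o.o.o..
256 ...................ooo............
[... 296 characters left out ...]
WWWW.oo.WWWWWWWW.........
264 oooo....ooooooo....oo.WWWWWWWWWW........
265 ggggooooogoooooooooooWWWWWWWWWWW........
266 ggggggggggo....WW...WWWWWWWWWWWW.o......
267 oooogggoggoWWWWWWWWWWWWWWWWWWWWWoo......
268 ...oooooggg.WWWWWWWWWWWWWWWWWWWWoo......
269 .......ogggoWWWWWWWWWWWWWWWWWWWWoo......
270 .......ogggo.WWWWWWWWWWWWWWWWWW.go......
271 ........ogggoo.WWWWWWWWWWWWWWW..o.......
272 ........ooggggo.WWWWWWWWWWWW...oo.......
273 ..........oggggoo.....WW.......o........
274 ...........oooooooooooo.ooo..o..........
275 ............ooogooooooooooo.oo..........
276 ..............oooooooooooo..o...........
277 .................oooooo.................
278 ........................................
```

The tip is at (331,265) and the round's top face is centred at about (332,266), so it is on the middle.

```bash
python3 -m jog '[[0,0,0.1,0,0.9],[0,0,0.2,0,0.9],[0,0,0.2,0,0.9]]' 60; python3 -m jog '[[0,0,0.1,0,0.9],[0,0,0.1,0,0.9]]' 60
```

```text
clock: 14.53
eef_pos: [0.543, -0.0082, 0.0873]
orientation: [-180.0, -0.1, -3.6]
wrist_force: [-0.2, 1.6, 1.6]
opening: 0.192
grasp_force: 58.9
clock: 14.7
eef_pos: [0.5433, -0.0083, 0.087]
orientation: [-180.0, -0.1, -3.6]
wrist_force: [-1.3, 2.1, 4.9]
opening: 0.196
grasp_force: 59.2
```

```bash
python3 -m jog '[[0,0,0.05,0,0.9],[0,0,0.05,0,0.9],[0,0,0.05,0,0.9],[0,0,0.05,0,0.9],[0,0,0.05,0,0.9],[0,0,0.05,0,0.9],[0,0,0.05,0,0.9],[0,0,0.05,0,0.9]]' 60; python3 -m jog '[[0,0,-3,0,0.9],[0,0,-7.25,0,0.9],[-4.65,-26.65,-7.25,0,0.9],[-4.65,-26.65,-7.25,0,0.9],[-4.65,-26.65,-7.25,0,0.9],[-4.65,-26.65,-7.25,0,0.9],[-4.65,-26.65,-7.25,0,0.9],[-4.65,-26.65,-7.25,0,0.9]]' 60; python3 -c "
from h import *
print(delta([.5145,.2614,.1627]))"
```

```text
clock: 15.37
eef_pos: [0.5433, -0.0083, 0.0869]
orientation: [-180.0, -0.1, -3.6]
wrist_force: [-2.4, 1.3, 6.7]
opening: 0.196
grasp_force: 59.3
clock: 16.03
eef_pos: [0.5148, 0.242, 0.1576]
orientation: [-180.0, 0.0, -3.7]
wrist_force: [0.8, -0.0, -0.2]
opening: 0.192
grasp_force: 58.7
[-0.15 -1.94 -0.51]
```

```bash
python3 -m jog '[[0,0,0,0,0.9],[0,0,0,0,0.9],[0,0,0,0,0.9]]' 60
python3 - <<'E'
from h import *
a=np.mean([(get_image('wrist') and sense()['eef_pos']) for _ in range(6)],0); print(a)
s=sense(); print(delta([.5143,.2612,.1627]))
E
```

```text
clock: 16.28
eef_pos: [0.5153, 0.24, 0.1573]
orientation: [180.0, 0.0, -3.6]
wrist_force: [-0.2, -0.2, -0.8]
opening: 0.192
grasp_force: 58.9
[0.51574045 0.23911586 0.15775306]
[-0.29 -2.19 -0.48]
```

```bash
python3 -m jog '[[-0.28,-2.2,-0.5,0,0.9],[-0.28,-2.2,-0.5,0,0.9],[-0.28,-2.2,-0.5,0,0.9],[-0.28,-2.2,-0.5,0,0.9]]' 60
python3 - <<'E'
from h import *
a=np.mean([(get_image('wrist') and sense()['eef_pos']) for _ in range(6)],0); print(a)
A=get_image('scene')['frame'].astype(int);B=get_image('side')['frame'].astype(int)
a7=load('s7')['frame'].astype(int);b7=load('b7')['frame'].astype(int)
for n,p,q,(x,y) in(('scene',A,a7,(479,213)),('side',B,b7,(315,132))):
    T=q[y-25:y+20,x-20:x+20].astype(np.uint8); S=p[y-35:y+30,x-30:x+30].astype(np.uint8)
    r=cv2.matchTemplate(S,T,cv2.TM_SQDIFF_NORMED); print(n,cv2.minMaxLoc(r)[0],np.array(cv2.minMaxLoc(r)[2])-10)
E
```

```text
clock: 16.92
eef_pos: [0.5141, 0.2618, 0.1626]
orientation: [180.0, 0.0, -3.7]
wrist_force: [1.2, 0.2, -0.1]
opening: 0.191
grasp_force: 58.9
[0.51413698 0.26175976 0.16259745]
scene 0.003438791958615184 [0 0]
side 0.006439743097871542 [ 0 -1]
```

```bash
python3 -m jog '[[0,0,2.5,0,0.9],[0,0,4.5,0,0.9],[0,0,5.5,0,0.9],[0,0,5.5,0,0.9]]' 60; python3 -m jog '[[0,0,1,0,0.9],[0,0,2,0,0.9],[0,0,2.8,0,0.9],[0,0,3,0,0.9],[0,0,3,0,0.9]]' 60
```

```text
clock: 17.65
eef_pos: [0.5128, 0.2613, 0.1047]
orientation: [179.8, 0.2, -3.7]
wrist_force: [-0.5, -0.4, -0.5]
opening: 0.19
grasp_force: 58.9
clock: 18.07
eef_pos: [0.5138, 0.262, 0.0768]
orientation: [179.9, 0.1, -3.7]
wrist_force: [-0.1, 0.9, -0.5]
opening: 0.194
grasp_force: 58.7
```

```bash
python3 -m jog '[[0,0,0.3,0,0.9],[0,0,0.5,0,0.9],[0,0,0.6,0,0.9],[0,0,0.6,0,0.9]]' 60; python3 -m jog '[[0,0,0.1,0,0.9],[0,0,0.1,0,0.9]]' 60
```

```text
clock: 18.4
eef_pos: [0.5141, 0.2622, 0.0716]
orientation: [180.0, 0.0, -3.7]
wrist_force: [-0.9, -0.0, -0.6]
opening: 0.191
grasp_force: 58.7
clock: 18.57
eef_pos: [0.5142, 0.2623, 0.0707]
orientation: [-180.0, -0.0, -3.7]
wrist_force: [-0.2, -0.0, -0.1]
opening: 0.194
grasp_force: 58.7
```

```bash
python3 -m jog '[[0,0,0.1,0,0.9],[0,0,0.15,0,0.9],[0,0,0.15,0,0.9]]' 60
```

```text
clock: 18.82
eef_pos: [0.5144, 0.2623, 0.0707]
orientation: [-180.0, -0.1, -3.6]
wrist_force: [-3.2, -1.3, 6.2]
opening: 0.192
grasp_force: 59.2
```

Collar on the rim (6.2 N). Now release gently and retreat straight up.

```bash
python3 -m jog '[[0,0,0,0,0.6],[0,0,0,0,0.2],[0,0,0,0,0],[0,0,0,0,-0.3],[0,0,0,0,-0.3],[0,0,0,0,-0.3]]' 20; python3 -m jog '[[0,0,-3,0,-0.3],[0,0,-7,0,-0.3],[0,0,-11,0,-0.3],[-1,0,-14,0,-0.3],[-3,0,-15,0,-0.3],[-3,0,-15,0,-0.3],[-3,0,-15,0,-0.3]]' 20
python3 - <<'E'
from h import *
w=snap('wrist','w10'); print(sense()['eef_pos'])
for n,c,(x,y),(u,v) in(('scene0','scene',(470,245),(332,269)),('side0','side',(315,160),(336,253))):
    im=snap(c,c+'10'); o=load(n)['frame']; p=im['frame']
    T=o[y-22:y+22,x-18:x+18]; S=p[y-30:y+30,x-26:x+26]; r=cv2.matchTemplate(S,T,cv2.TM_SQDIFF_NORMED); print(c,'probe',round(cv2.minMaxLoc(r)[0],4),np.array(cv2.minMaxLoc(r)[2])-8)
    d=np.abs(o.astype(int)-p.astype(int)).max(2)>60
    n_,l,st,ce=cv2.connectedComponentsWithStats(d.astype(np.uint8)); print([(s[:5].tolist()) for s in st[1:] if s[4]>25])
f=load('wrist10' if False else 'w10')
E
```

```text
clock: 19.32
eef_pos: [0.5141, 0.2622, 0.0689]
orientation: [180.0, 0.0, -3.7]
wrist_force: [-0.8, 0.2, 0.1]
opening: 0.651
grasp_force: 0.0
clock: 19.9
eef_pos: [0.484, 0.2646, 0.2202]
orientation: [-179.9, -0.1, -3.6]
wrist_force: [-0.6, 0.0, -0.3]
opening: 0.649
grasp_force: 0.0
[0.48392523 0.26428219 0.21880925]
scene probe 0.0118 [1 0]
[[300, 0, 28, 60, 1041], [309, 0, 18, 10, 171], [360, 0, 7, 10, 52], [480, 0, 81, 88, 3957], [566, 0, 74, 93, 3323], [357, 12, 11, 40, 327], [357, 57, 10, 9, 51], [304, 72, 12, 11, 30], [289, 76, 16, 13, 174], [323, 78, 28, 42, 481], [317, 84, 10, 20, 77], [455, 89, 85, 79, 3522], [288, 90, 17, 23, 276], [355, 90, 18, 9, 81], [124, 95, 26, 12, 102], [220, 99, 26, 3, 29], [87, 108, 35, 24, 336], [165, 117, 71, 17, 709], [316, 119, 46, 37, 544], [133, 132, 173, 84, 5107], [225, 139, 17, 11, 93], [295, 145, 16, 8, 43], [279, 149, 15, 5, 38], [290, 154, 189, 27, 2361], [155, 215, 218, 36, 3801], [472, 236, 4, 13, 27], [322, 260, 21, 12, 73], [318, 265, 14, 12, 46], [149, 284, 28, 21, 431]]
side probe 0.0043 [0 0]
[[160, 0, 41, 38, 773], [274, 0, 48, 103, 2409], [15, 4, 5, 11, 35], [2, 6, 14, 17, 119], [0, 93, 34, 74, 1115], [118, 171, 56, 135, 1408], [82, 178, 22, 62, 565], [40, 193, 19, 18, 46], [0, 228, 13, 18, 115], [132, 228, 7, 21, 33], [100, 236, 12, 6, 44], [325, 245, 23, 8, 79], [115, 246, 9, 9, 33], [101, 251, 15, 19, 48], [325, 255, 22, 9, 91], [84, 285, 12, 8, 61], [257, 295, 18, 9, 83], [241, 323, 14, 67, 118], [191, 326, 44, 68, 1602], [371, 381, 27, 23, 507]]
```

Run:
```python
from h import *
a=load('side5')['frame'];b=load('side10')['frame']
T=a[235:275,315:357];S=b[231:279,311:361];r=cv2.matchTemplate(S,T,cv2.TM_SQDIFF_NORMED);print(cv2.minMaxLoc(r)[0],np.array(cv2.minMaxLoc(r)[2])-4)
print(sense()['opening'],sense()['clock']); print(sign_off())
```

```text
0.0001780968887032941 [0 0]
0.646722307803387 20.05
the job is handed in; nothing more can be done
None
```

The job is done and handed in at about 20 s. The round is seated in the cavity and released, the probe tip rested on the brass pad and then on the middle of the round (about 0.6 s each), and the probe hangs back in its stand; comparing the last images with earlier ones showed the round and probe in place, and I put the other differences down to the arm and its shadows.

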